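Lock the turntable and open the push-and-turn bottle

TASK

The bottle with the push-and-turn safety cap stands on a turntable that spins freely, so first take the keeper plate out of its wooden block, slide it edgewise all the way down into the slot between the turntable and the fence of the stand, and let go of it. Then press the cap down, twist it anticlockwise while it is pressed until it is free, and lift it well clear of the bottle (about a hand's breadth); finish while still holding the cap upright, straight above the bottle. Leave the plate in its slot and do not move the jar, the tape measure or the short timber offcut.

Things in the scene. Friction and masses are not known exactly. Their poses are not given: they have to be found in the camera images.
- stand: Fixed plywood board 160 x 130 x 10 mm carrying turntable, bottle and fence. Origin on the bench under the turntable's axis; the board spans x -95 to +65, y -65 to +65 mm. Along its -x side a wooden fence, 106 mm long in y, 12 thick, top 45 mm above the bench, a cheek at each end. In the middle the square turntable block, 110 x 110 mm, top 41 mm above the bench, the bottle fixed in its centre.
- slot (a point): Middle of the slot's floor, 10 mm above the bench, 59.5 mm from the turntable axis on the stand's -x side. The slot runs along the stand's y, open above: 9 mm wide between the block's flat side (top edge eased by 3 mm) and the fence, 82 mm long between the cheeks, 31 to 35 mm deep. Axes as the stand's.
- rest: Fixed wooden block 50 x 110 x 30 mm with a slot 8.5 mm wide, 75 mm long (along its y) and 22 mm deep in its top, in which the keeper plate waits upright. Origin at the centre of its underside.
- keeper: Keeper plate, loose, 0.12 kg: aluminium blade 6 mm thick (x), 70 wide (y), 45 high, lower edge bevelled; above it a dark wooden handle 16 (x) by 24 mm (y), 45 to 95 mm above the lower edge. Origin mid lower edge, z up. Best gripped from above across the handle's 24 mm (closing along its y), so no finger stands towards the bottle. Goes in either way round.
- cap: Black ribbed round safety cap, loose, 35 g, 48 mm in diameter, 32 high, on the bottle. Origin at the centre of its lower rim, z up; x turns with the cap. The rim starts 93.5 mm above the bench (3.5 above the neck point). As it stands it cannot be pulled off nor turned more than about 5 degrees. There is room for fingertips all round it down to the rim, no lower.
- neck (a point): On the bottle's axis at the foot of its neck, 90 mm above the bench; axes turn with the bottle and are the stand's at the start. The bottle is white and round, 56 mm in diameter, its shoulder sloping in from 76 to 90 mm above the bench.
- jar: Bystander: clear jar of screws with a lid, 63 mm in diameter, 79 mm high, 0.24 kg; origin at the centre of its underside.
- tape: Bystander: tape measure standing on edge, 36 x 88 x 68 mm; origin at the centre of its underside.
- block: Bystander: short square timber offcut 32 x 85 x 32 mm, lying along its y; origin at the centre of its underside.
- turntable (a joint): Turn of the block and bottle together on the stand (rad, anticlockwise from above positive, 0 at the start: block square to the board). It spins nearly freely (0.008 N m), so a twist of the cap just spins it until the plate stands in the slot; with the plate in, it still gives about 5 degrees.
- cap_top (a point): Centre of the cap's top. Press the cap 3.5 mm or more (aim for 5 to 7) against its spring, 4 N at first, 7.5 N at 3.5 mm, 12 N at the stop 8 mm down. Kept down it turns anticlockwise seen from above; after 55 degrees of cap on bottle (turn the hand 70 to 100, one grasp) it is free and lifts straight off.
Things that resemble listed ones, but are neither listed nor needed, are in the scene too. Of the things shaped like the cap, the black one is meant.

How it is judged (in metres and radians):
On the way, in this order (a step that is already met when the one before it is completed fails the run):
1. the keeper plate stands fully down in the stand's slot and is let go, the cap still on (horizontal distance between keeper and slot below 0.01 m and z of keeper in the frame of slot below 0.004 m and angle between keeper's own z axis and vertical below 0.15 rad and angle between the y axis of keeper and the y axis of stand, either way round below 0.12 rad and contact force between keeper and the fingers below 0.1 N and z of cap in the frame of neck below 0.008 m), for 0.2 s.
2. the cap is pressed down at least 3 mm on the neck (z of cap in the frame of neck below 0.0005 m and angle between the x axis of cap and the x axis of neck, either way round below 0.4 rad), for 0.04 s.
3. the cap is twisted more than 45 degrees on the neck while still seated (angle between the x axis of cap and the x axis of neck, either way round above 0.785 rad and z of cap in the frame of neck below 0.008 m and horizontal distance between cap and neck below 0.006 m), for 0.04 s.
At the end, for the whole second after the job is handed in: Fingers hold the cap still, within 17 degrees of upright, off the bottle, rim 40 to 250 mm above the foot of the neck and within 40 mm of its axis; the plate stands untouched in the slot, within 4 mm of its floor, 10 mm of its middle, upright and in line within 7 degrees (z of cap in the frame of neck between 0.04 and 0.25 m and horizontal distance between cap and neck below 0.04 m and angle between cap's own z axis and vertical below 0.3 rad and contact force between cap and the fingers above 0.5 N and contact force between cap and stand below 0.05 N and linear speed of cap below 0.03 m/s and horizontal distance between keeper and slot below 0.01 m and z of keeper in the frame of slot below 0.004 m and angle between keeper's own z axis and vertical below 0.15 rad and angle between the y axis of keeper and the y axis of stand, either way round below 0.12 rad and contact force between keeper and the arm below 0.1 N and contact force between keeper and the fingers below 0.1 N); the arm keeps its last pose, push and grip.
It fails at once if a bystander (jar, tape measure, offcut) is moved by more than 20 mm (distance of any of jar, tape, block from where it was at the start of the episode above 0.02 m).
It also fails if it takes over 64 s, if anything falls off the work surface, if the arm or the gripper's body presses on something with over 40 N, if the wrist force passes 120 N, or if a joint passes its speed limit or range.

ROBOT

A 6-joint arm with a two-finger parallel gripper is mounted at the origin on a cart in front of the work surface, level with it; the furniture and walls round the work are solid. World frame = base frame: x ahead of the robot, y to its left, z up, the work surface at z = 0. Lengths are in mm, angles in rad, forces in N, time in s.
With the tool pointing down it reaches from about 350 to 775 mm from the base axis. Payload 7.3 kg.
Tool frame: the origin (TCP) lies midway between the tips of the shut fingers; the grasp point (between the pads) lies 19 mm behind it; z points along the fingers, y is the line along which they close (so a half turn about z gives the same grasp; the last joint's range is limited). The gripper opens to 92 mm and grips with 3 to 60 N. Pads are 19 mm wide; open, the fingers measure 130 mm over their backs; the gripper's body (75 mm by 190 mm) begins 47 mm behind the grasp point.
Start: joints at [-1.359, 0.342, 1.524, -0, 1.275, -0.146], TCP at [183.886, -491.763, 226.741] pointing down, gripper open.
Joint ranges: [-2.53, 2.53], [-0.77, 2.02], [0.04, 2.7], [-1, 4.14], [0.28, 2.66], [-3.11, 3.11]. Speed limits (rad/s): [2.57, 2.57, 3.14, 3.14, 3.14, 3.14].

INTERFACE

Orientations are given as [roll, pitch, yaw] about the fixed x, y, z axes, in that order (R = Rz(yaw) Ry(pitch) Rx(roll)).
In Python, from plant import bot gives the robot as it stands. The module is installed in compiled form; this text tells all that it offers.
- The arm moves only by the shell command python3 -m crank 'ROWS' [OPENING]. ROWS is JSON, a list of rows, each a list of 6 numbers: the shift along the tool's x, y, z in m, then the turn, a rotation vector about the tool's x, y, z in rad. In form: [[dx, dy, dz, wx, wy, wz], ...]. A call has 1 to 5 rows; each row shifts and turns the commanded pose from where the row before left it, along the tool's axes as they then stand; what a row does not reach is not made up. A row lasts 1/8 s, in which the tool goes at most 62.5 mm and 10.7 degrees, less where a joint would pass 70% of its speed; a pose out of reach is approached as far as the arm can. A call is refused whole if a number of a shift passes 0.0625 or a number of a turn 0.188, either way. A call with a gripper value outside its range is refused whole. OPENING is the opening in per cent of the stroke, from 0 (shut) to 100 (fully open), set as the call begins (- or left out, the last holds). The fingers move at their own pace and stop on an object; the grip force is fixed at half the most. Time passes only in rows, so rows that do not move let the fingers close. It gives the time, the measured TCP pose, the force, the opening and the grip force at its end, in the units of the state.
- bot.get_obs(): the state, without advancing time (a new reading comes with each control period).
- bot.capture(name): name is "side" or "top"; returns a dict with "color" (480x640x3 uint8, blue, green, red), "fov_y" (degrees; the focal length in pixels is half the picture's height over the tangent of half this angle, whatever the lens; pixels are square), "cx", "cy" (the principal point, pixels), "extrinsics" (4x4, takes a point from world to camera coordinates). Camera axes: x right, y up, looking along -z (the intrinsics and any distortion apply to the point x, -y, -z); pixel columns grow to the right and rows downward; lengths in mm; the calibration is good to about 2 mm. A picture is of the moment at which its call begins. There is no depth.
- bot.close_job(): hands the job in; it is judged then, once.
The state is a dict: "time": time; "joint_positions": joint angles; "dq": joint speeds; "tau": joint torques, N m; "tool_pos": TCP position; "tcp_rot": TCP orientation; "contact_force": force on the tool from outside, world axes, zero at the start; "moment": the same for the moment, N m; "grip_width": finger opening in mm; "finger_force": force on a finger pad.
Only numpy, scipy, OpenCV 4.12 (cv2) and the standard library are available. Lean on these libraries where they do the work, as an engineer would, in place of code of your own. Each camera call takes 0.05 s, during which the arm holds its last target. There are 200 camera calls.

## Working session

There is one attempt and no reset: what is moved stays moved. The work goes in short steps, Python scripts to look and compute and a shell command to move; the robot and the scene stay as the last step left them, time stands still between calls to the robot, and variables do not carry over. Pictures are saved under pics/ and viewed, at most 10 in all, crops included, and the job is handed in when it is done.

```bash
mkdir -p pics
python3 - <<'E'
from plant import bot
import cv2,numpy as np
for n in("side","top"):
    c=bot.capture(n); cv2.imwrite(f"pics/{n}0.png",c["color"]); print(n,{k:v for k,v in c.items() if k!="color"})
print(bot.get_obs())
E
```

```text
side {'fov_y': 52.0022812348163, 'cx': 324.74057329762235, 'cy': 238.14916267878206, 'extrinsics': array([[-9.96342053e-01,  8.40898833e-02, -1.52120193e-02,
         5.42925248e+02],
       [-4.59244421e-02, -3.76773059e-01,  9.25166475e-01,
        -6.56196648e+01],
       [ 7.20656619e-02,  9.22480869e-01,  3.79256624e-01,
        -1.35574655e+03],
       [ 0.00000000e+00,  0.00000000e+00,  0.00000000e+00,
         1.00000000e+00]])}
top {'fov_y': 56.364299506599615, 'cx': 316.857944090416, 'cy': 244.0659816548606, 'extrinsics': array([[ 6.21425157e-02, -9.98065015e-01,  2.12942011e-03,
        -2.02689826e+01],
       [ 9.69323764e-01,  6.08610679e-02,  2.38133094e-01,
        -5.87518637e+02],
       [-2.37801909e-01, -1.27340920e-02,  9.71230197e-01,
        -1.05934872e+03],
       [ 0.00000000e+00,  0.00000000e+00,  0.00000000e+00,
         1.00000000e+00]])}
{'time': 0.1, 'joint_positions': array([-1.35898161e+00,  3.42657371e-01,  1.52490890e+00, -1.58136554e-05,
        1.27540473e+00, -1.46007198e-01]), 'dq': array([ 0.00140698, -0.00395387, -0.00187094,  0.00043159, -0.0010787 ,
       -0.00047112]), 'tau': array([ 1.77691065e-03, -4.32003057e+01, -2.44695425e+01,  7.19498796e-02,
        5.25941479e-02, -5.57424221e-05]), 'tool_pos': array([ 183.80965311, -491.38725108,  226.11661179]), 'tcp_rot': array([-3.14022677e+00, -1.85573076e-04,  3.57826399e-01]), 'contact_force': array([0.13808538, 0.63060595, 0.79006486]), 'moment': array([-0.05268478,  0.01380253,  0.00775117]), 'finger_force': 0.0, 'grip_width': 92.07231979079687}
```

View pics/side0.png

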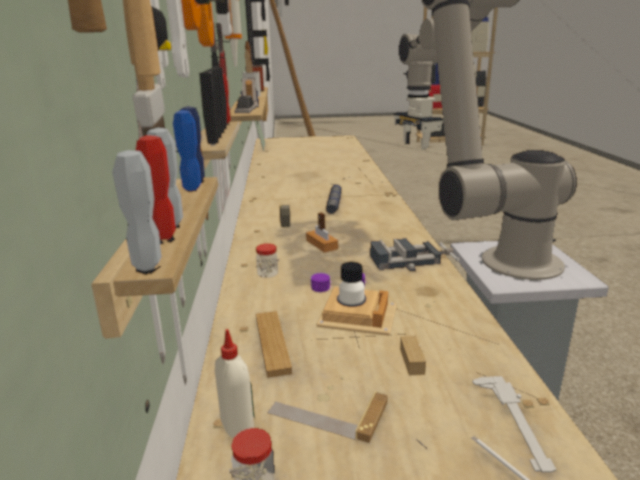

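View pics/top0.png

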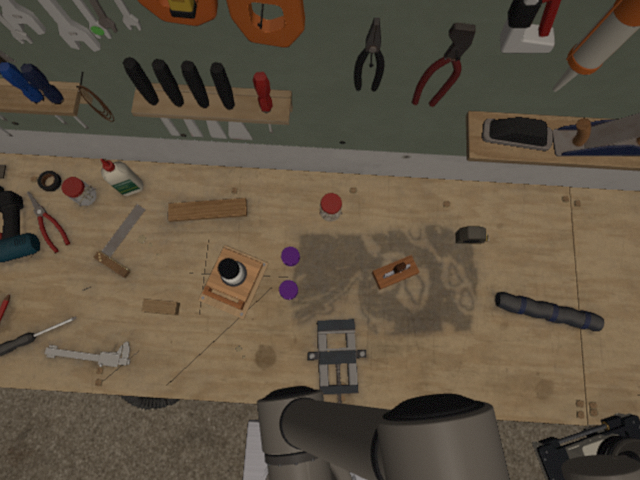

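In the top view, the stand with the black cap is at (232,271) and the rest with the keeper's dark handle is at (398,268). Cap look-alikes are two purple caps at (290,256) and (288,289). The red-lidded jar is at (331,205), the tape at (470,235), and the short offcut at (160,307), with a longer timber at (207,210). I choose the black cap on the white bottle, and I'll check it in a close crop.

```bash
cat > h.py <<'E'
from plant import bot
import cv2,numpy as np
def cam(n):
    c=bot.capture(n); f=c["color"].shape[0]/2/np.tan(np.radians(c["fov_y"])/2)
    return c["color"],(f,c["cx"],c["cy"],c["extrinsics"])
def ray(k,u,v):
    f,cx,cy,E=k; R=E[:3,:3]; o=-R.T@E[:3,3]
    return o,R.T@np.array([(u-cx)/f,-(v-cy)/f,-1])
def onz(k,u,v,z):
    o,d=ray(k,u,v); return o+d*(z-o[2])/d[2]
def proj(k,p):
    f,cx,cy,E=k; q=E[:3,:3]@np.asarray(p)+E[:3,3]; return cx+f*q[0]/-q[2], cy-f*q[1]/-q[2]
def cross(k1,p1,k2,p2):
    o1,d1=ray(k1,*p1);o2,d2=ray(k2,*p2)
    s=np.linalg.lstsq(np.c_[d1,-d2],o2-o1,rcond=None)[0]
    a,b=o1+s[0]*d1,o2+s[1]*d2; return (a+b)/2,np.linalg.norm(a-b)
E
python3 - <<'E'
import cv2,numpy as np
t=cv2.imread("pics/top0.png");s=cv2.imread("pics/side0.png")
z=lambda im,x,y,w,h:cv2.resize(im[y:y+h,x:x+w],(400,300),interpolation=cv2.INTER_CUBIC)
m=np.vstack([np.hstack([z(t,190,235,84,63*1),z(t,360,240,84,63)]),np.hstack([z(s,310,255,84,63+21)[:300],z(s,290,205,64,48)])])
cv2.imwrite("pics/crop0.png",m)
E
```

```text
(no output)
```

View pics/crop0.png

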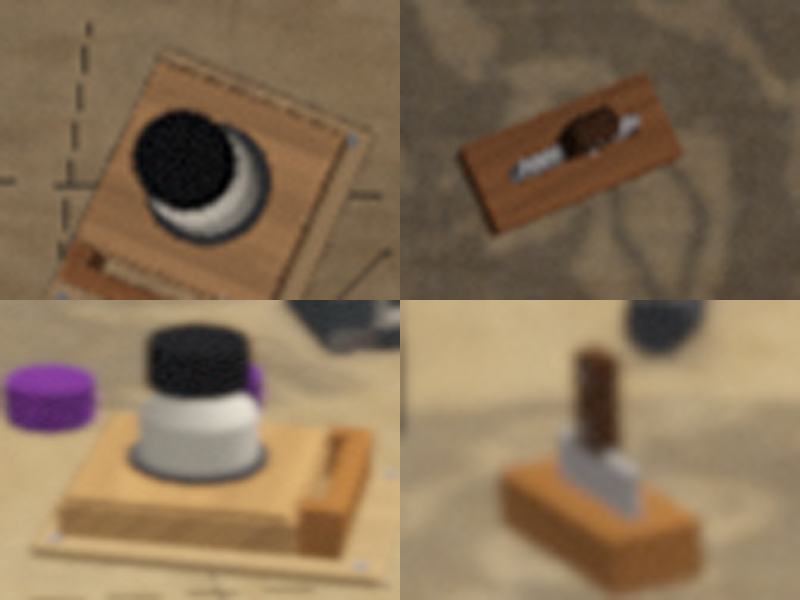

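The crop confirms it: the black ribbed cap sits on the white bottle, the fence and slot are on the robot-facing lower side of the stand, and the keeper stands in the rest with its handle centred. Next I'll measure positions.

Run:
```python
from h import *
T,kt=cam("top");S,ks=cam("side")
def blob(im,m,x0,y0,x1,y1):
    w=np.zeros(m.shape,np.uint8);w[y0:y1,x0:x1]=m[y0:y1,x0:x1]
    cs,_=cv2.findContours(w,cv2.RETR_EXTERNAL,cv2.CHAIN_APPROX_NONE);return max(cs,key=cv2.contourArea)
mx=lambda im:(im.max(2)<50).astype(np.uint8)
ct=blob(T,mx(T),212,250,242,284);cs=blob(S,mx(S),335,258,368,286)
for c in(ct,cs):print("cap",cv2.boundingRect(c),cv2.minEnclosingCircle(c))
(u,v),r=cv2.minEnclosingCircle(ct)
# top disc centre: try z 125.5 (top) and 109.5
print("cap on z=115",onz(kt,u,v,115),"r exp",24*kt[0]/1000)
x,y,w,h=cv2.boundingRect(cs)
print("cross mid",cross(kt,(u,v),ks,(x+w/2-.5,y+h/2-.5)))
# rest
H=cv2.cvtColor(T,cv2.COLOR_BGR2HSV)
for p in((385,275),(405,275),(230,255),(250,280),(225,295),(200,290)):print(p,H[p[1],p[0]],T[p[1],p[0]])
m=((H[...,1]>125)&(H[...,0]<16)&(H[...,2]>50)).astype(np.uint8)
m=cv2.morphologyEx(m,cv2.MORPH_CLOSE,np.ones((9,9)))
for n,b,z in(("rest",(362,245,430,298),30),("stand",(195,240,275,320),41)):
    c=blob(T,m,*b);q=cv2.boxPoints(cv2.minAreaRect(c));print(n,cv2.contourArea(c),q.tolist())
    P=np.array([onz(kt,*p,z)[:2] for p in q]);print(P.round(1).tolist(),"c",P.mean(0),"sides",np.linalg.norm(np.diff(P,axis=0),axis=1),"ang",np.degrees(np.arctan2(*np.diff(P,axis=0).T[::-1])))
for n,L,z in(("restpick",[(372.6,271.9),(411.9,255.75),(419.4,272.5),(380.4,289.3)],30),("board",[(223.6,245.5),(267.7,261.9)],10)):
    P=np.array([onz(kt,*p,z)[:2] for p in L]);print(n,P.round(1).tolist(),P.mean(0),"ang",np.degrees(np.arctan2(*np.diff(P,axis=0).T[::-1])))
a,b,c,d=190,232,84,84
cv2.imwrite("pics/stand1.png",cv2.resize(T[b:b+c,a:a+d],(588,588),interpolation=cv2.INTER_CUBIC))
```

```text
cap (218, 258, 21, 21) ((228.42105102539062, 268.0), 10.469023704528809)
cap (342, 263, 20, 19) ((351.35107421875, 272.18084716796875), 11.013944625854492)
cap on z=115 [504.83743917 223.14171514 115.        ] r exp 10.750395407999244
cross mid (array([504.91891583, 224.78837257, 108.08713419]), np.float64(2.2901916486114113))
(385, 275) [  0   7 111] [108 108 111]
(405, 275) [ 12 153 112] [ 45  72 112]
(230, 255) [ 14 128 134] [ 67  99 134]
(250, 280) [ 14 131 134] [ 65  98 134]
(225, 295) [ 16 106 137] [ 80 111 137]
(200, 290) [ 17  96 128] [ 80 107 128]
rest 794.5 [[371.40509033203125, 270.72894287109375], [411.4456787109375, 254.16038513183594], [419.13299560546875, 272.738037109375], [379.0924072265625, 289.30657958984375]]
[[535.8, -127.9], [586.1, -230.6], [538.2, -251.0], [488.8, -149.1]] c [ 537.23973469 -189.65360541] sides [114.32160207  52.02565476 113.1669576 ] ang [ -63.8914354  -156.94078706  115.87066203]
stand 2097.5 [[201.42950439453125, 292.87542724609375], [222.01638793945312, 245.8197021484375], [262.5147399902344, 263.5377197265625], [241.9278564453125, 310.59344482421875]]
[[450.2, 299.7], [574.9, 261.6], [534.9, 152.7], [412.3, 193.2]] c [493.07993927 226.78038579] sides [130.46504953 115.97229121 129.14052956] ang [ -16.97599389 -110.17379051  161.74262358]
restpick [[532.9, -131.1], [581.9, -231.8], [538.9, -251.6], [489.1, -152.5]] [ 535.70302501 -191.76040482] ang [ -64.047895   -155.26162401  116.67290545]
board [[583.1, 264.6], [546.1, 143.6]] [564.61101729 204.10613873] ang [-106.99977277]
```

View pics/stand1.png

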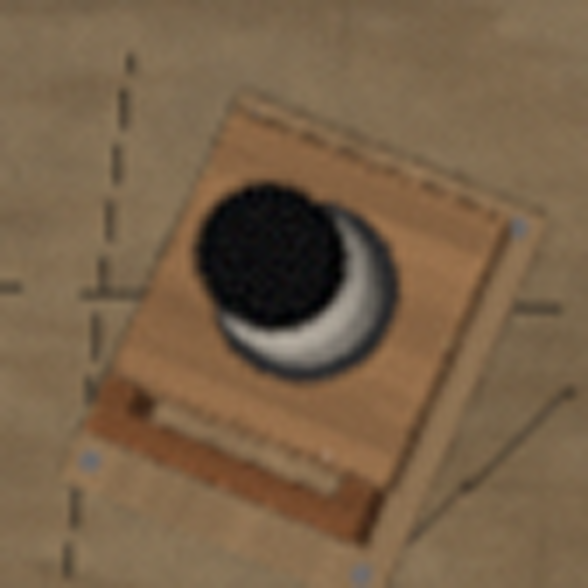

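In the crop, the board screws show at (518,228), (90,460) and (362,575), and the slot runs from about (135,400) to (345,490), parallel to the fence. I'll fix the stand yaw and slot from the screws, and the keeper from its dark handle.

Run:
```python
from h import *
T,kt=cam("top");S,ks=cam("side")
def px(x,y):return((x+.5)/7-.5+190,(y+.5)/7-.5+232)
A,B,C=[onz(kt,*px(*p),10)[:2] for p in((518,228),(90,460),(362,575))]
print("screws",A,B,C,"boardc",(A+B)/2,"yaw y",np.degrees(np.arctan2(*(B-C)[::-1])),"yaw x",np.degrees(np.arctan2(*(A-C)[::-1])),np.linalg.norm(B-C),np.linalg.norm(A-C))
# fence far-lower top edge & block/slot edge
for n,L,z in(("fence outer top",[(85,425),(365,545)],45),("block edge",[(125,380),(385,490)],40)):
    P=[onz(kt,*px(*p),z)[:2] for p in L];d=P[0]-P[1];print(n,P,np.degrees(np.arctan2(d[1],d[0])))
# handle
def blob(m,x0,y0,x1,y1):
    w=np.zeros(m.shape,np.uint8);w[y0:y1,x0:x1]=m[y0:y1,x0:x1]
    cs,_=cv2.findContours(w,cv2.RETR_EXTERNAL,cv2.CHAIN_APPROX_NONE);return max(cs,key=cv2.contourArea)
a=blob((T.max(2)<72).astype(np.uint8),388,258,412,278)
b=blob((S.max(2)<100).astype(np.uint8),314,208,330,232)
ma,mb=[(lambda M:(M["m10"]/M["m00"],M["m01"]/M["m00"]))(cv2.moments(c)) for c in(a,b)]
print("handle",cv2.boundingRect(a),cv2.minAreaRect(a),cv2.boundingRect(b),ma,mb,cross(kt,ma,ks,mb),onz(kt,*ma,85))
# bottle white ring at base? rest top centre in side
H=cv2.cvtColor(S,cv2.COLOR_BGR2HSV)
# blade ends along top: bright grey
g=((T.max(2).astype(int)-T.min(2)<22)&(T.max(2)>90)).astype(np.uint8);c=blob(g,375,255,420,290)
print("grey",[onz(kt,*p,53)[:2] for p in cv2.boxPoints(cv2.minAreaRect(c))])
ys,xs=np.nonzero(g[258:285,378:416]);print(xs.min()+378,ys[xs.argmin()]+258,xs.max()+378,ys[xs.argmax()]+258)
```

```text
screws [539.43335485 153.93084968] [442.54757436 303.85509115] [406.846839   199.25878375] boardc [490.99046461 228.89297042] yaw y 71.1542379969983 yaw x -18.8742443655748 110.52117456347113 140.1206829608335
fence outer top [array([451.21015291, 298.07703248]), array([414.80556135, 193.31938919])] 70.83702110380801
block edge [array([468.958955  , 286.95688996]), array([435.2341302 , 189.00548227])] 71.00133331268705
handle (393, 262, 13, 12) ((398.7000732421875, 267.3999938964844), (7.602630138397217, 13.416407585144043), 63.43495178222656) (318, 214, 7, 16) (398.96989247311825, 267.39139784946235) (321.09043927648577, 221.7002583979328) (array([ 539.43268826, -191.03673821,   73.05683067]), np.float64(1.719400050792609)) [ 537.88570657 -189.09352713   85.        ]
grey [array([ 525.24170717, -156.70631576]), array([ 535.44347976, -178.23918737]), array([ 527.25089364, -181.72749185]), array([ 517.08256318, -160.22580726])]
385 274 409 264
```

Stand: axis at about (505,224), yaw −19°, both estimates agreeing within 1 mm, so the slot is at about (449,243). Keeper: about (537.5,−190.5), with y along 116°, so tool yaw 26°. Moving above it now.

```bash
python3 -m crank '[[0,0,0,0,0,-0.096],[0.045,-0.0115,0,0,0,0],[0.045,-0.0115,0,0,0,0],[0.045,-0.0115,0,0,0,0],[0.045,-0.0115,0,0,0,0]]' 100; python3 -m crank '[[0.045,-0.0115,0,0,0,0],[0.045,-0.0115,0,0,0,0],[0.045,-0.0115,0,0,0,0],[0.045,-0.0115,0,0,0,0],[0.045,-0.0115,0,0,0,0]]';python3 -m crank '[[0.045,-0.0115,0,0,0,0],[0,0,0,0,0,0],[0,0,0,0,0,0]]'
```

```text
time: 0.92
tool_pos: [326.5, -370.5, 226.8]
tcp_rot: [3.141, -0.0, 0.453]
contact_force: [-0.2, -0.3, -0.1]
grip_width: 91.8
finger_force: 0.0
time: 1.55
tool_pos: [503.6, -220.1, 226.7]
tcp_rot: [3.141, 0.0, 0.454]
contact_force: [-0.1, -1.5, -0.4]
grip_width: 91.5
finger_force: 0.0
time: 1.92
tool_pos: [537.5, -191.3, 226.4]
tcp_rot: [-3.141, 0.001, 0.454]
contact_force: [0.4, -0.1, -0.0]
grip_width: 92.0
finger_force: 0.0
```

```bash
python3 -m crank '[[0,0,0.04,0,0,0],[0,0,0.04,0,0,0],[0,0,0.04,0,0,0],[0,0,0.02,0,0,0],[0,0,0.014,0,0,0]]'; python3 -m crank '[[0,0,0,0,0,0],[0,0,0,0,0,0]]'
python3 - <<'E'
from h import *
T,_=cam("top");S,_=cam("side")
z=lambda im,x,y,w,h:cv2.resize(im[y:y+h,x:x+w],(400,400),interpolation=cv2.INTER_CUBIC)
cv2.imwrite("pics/g1.png",np.hstack([z(T,350,225,90,90),z(S,280,165,80,80)]))
E
```

```text
time: 2.55
tool_pos: [536.9, -192.2, 71.9]
tcp_rot: [-3.141, 0.001, 0.452]
contact_force: [-0.5, 0.1, -0.6]
grip_width: 91.7
finger_force: 0.0
time: 2.8
tool_pos: [538.4, -191.8, 73.8]
tcp_rot: [3.14, -0.001, 0.453]
contact_force: [-0.3, 0.4, 0.2]
grip_width: 91.8
finger_force: 0.0
```

View pics/g1.png

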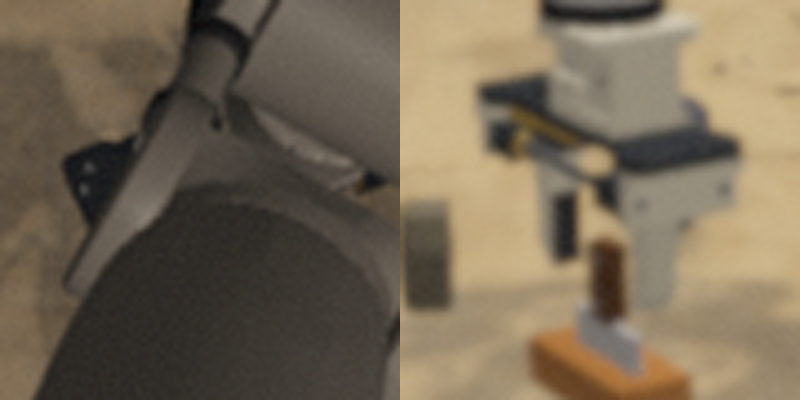

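The handle, at (607,280) in the right half, stands between the two fingers, whose pads overlap its upper part. Closing on it.

```bash
python3 -m crank '[[0,0,0,0,0,0],[0,0,0,0,0,0],[0,0,0,0,0,0],[0,0,0,0,0,0],[0,0,0,0,0,0]]' 0; python3 -m crank '[[0,0,0,0,0,0],[0,0,0,0,0,0]]'
```

```text
time: 3.52
tool_pos: [537.9, -191.1, 72.7]
tcp_rot: [-3.142, 0.0, 0.454]
contact_force: [-0.3, 0.8, -0.2]
grip_width: 46.5
finger_force: 0.0
time: 3.78
tool_pos: [537.9, -191.1, 72.7]
tcp_rot: [3.142, 0.0, 0.454]
contact_force: [0.7, 0.0, -0.3]
grip_width: 26.0
finger_force: 0.0
```

```bash
python3 -m crank '[[0,0,0,0,0,0],[0,0,0,0,0,0],[0,0,0,0,0,0]]'; python3 -m crank '[[0,0,-0.02,0,0,0],[0,0,-0.02,0,0,0],[0,0,-0.03,0,0,0],[0,0,-0.04,0,0,0],[0,0,-0.03,0,0,0]]';  python3 -m crank '[[0,0,0,0,0,0],[0,0,0,0,0,0]]'
```

```text
time: 4.15
tool_pos: [537.8, -191.1, 72.6]
tcp_rot: [-3.141, 0.0, 0.454]
contact_force: [0.4, -0.1, -1.3]
grip_width: 23.7
finger_force: 30.0
time: 4.78
tool_pos: [538.1, -191.2, 214.4]
tcp_rot: [3.14, -0.001, 0.454]
contact_force: [0.5, -0.1, -2.2]
grip_width: 24.2
finger_force: 30.0
time: 5.03
tool_pos: [537.3, -190.8, 211.4]
tcp_rot: [-3.14, 0.001, 0.454]
contact_force: [0.2, 0.0, -2.4]
grip_width: 24.1
finger_force: 30.0
```

```bash
python3 -m crank '[[0,0,0,0,0,0.1572],[0,0,0,0,0,0.1572],[0,0,0,0,0,0.1572],[0,0,0,0,0,0.1572],[0,0,0,0,0,0.1572]]'; python3 -m crank '[[-0.0225,-0.0381,0,0,0,0],[-0.0225,-0.0381,0,0,0,0],[-0.0225,-0.0381,0,0,0,0],[-0.0225,-0.0381,0,0,0,0],[-0.0225,-0.0381,0,0,0,0]]';python3 -m crank '[[-0.0225,-0.0381,0,0,0,0],[-0.0225,-0.0381,0,0,0,0],[-0.0225,-0.0381,0,0,0,0],[-0.0225,-0.0381,0,0,0,0],[-0.0225,-0.0381,0,0,0,0]]';python3 -m crank '[[0,0,0,0,0,0],[0,0,0,0,0,0],[0,0,0,0,0,0]]'
python3 - <<'E'
from h import *
T,_=cam("top");S,ks=cam("side")
cv2.imwrite("pics/s2raw.png",S)
z=lambda im,x,y,w,h:cv2.resize(im[y:y+h,x:x+w],(560,560),interpolation=cv2.INTER_CUBIC)
cv2.imwrite("pics/g2.png",z(S,310,215,112,112)); print(proj(ks,(449,243,150)),bot.get_obs()["tool_pos"],bot.get_obs()["tcp_rot"])
E
```

```text
time: 5.65
tool_pos: [537.1, -190.8, 210.6]
tcp_rot: [-3.141, 0.004, -0.337]
contact_force: [0.3, -0.4, -1.3]
grip_width: 23.6
finger_force: 30.0
time: 6.28
tool_pos: [492.4, 27.0, 211.0]
tcp_rot: [3.141, 0.003, -0.332]
contact_force: [0.1, -0.0, -0.9]
grip_width: 24.0
finger_force: 30.0
time: 6.9
tool_pos: [448.2, 243.5, 210.9]
tcp_rot: [3.139, 0.002, -0.332]
contact_force: [0.4, -0.9, -1.8]
grip_width: 24.2
finger_force: 30.0
time: 7.28
tool_pos: [449.6, 241.3, 212.1]
tcp_rot: [3.141, 0.001, -0.334]
contact_force: [0.1, -0.6, -1.4]
grip_width: 24.0
finger_force: 30.0
(np.float64(378.42332824503), np.float64(256.56931640145757)) [449.75033329 241.44039543 212.49565055] [ 3.14118050e+00  1.90976995e-04 -3.33805651e-01]
```

View pics/g2.png

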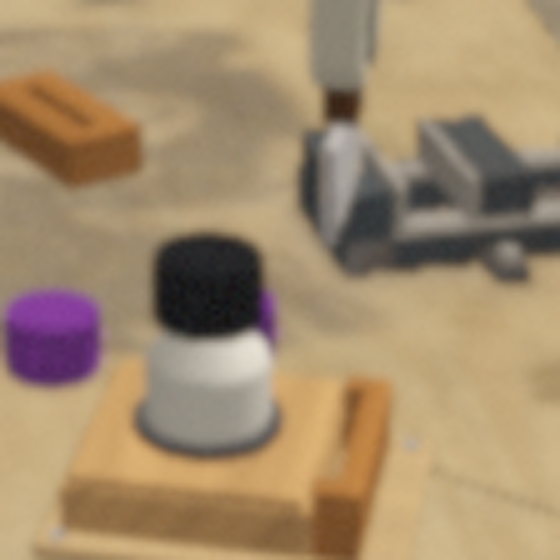

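The side crop shows the blade upright in the gripper, with its near bottom corner at about (330,243) and its far end at about (362,195). It also shows the slot at about (350,400–470) and the rest empty. I'll compare the blade's edges with the predicted corners.

Run:
```python
from h import *
S,ks=cam("side")
c=np.array([449.6,241.5,147.5]);t=-.333
X=np.array([np.cos(t),np.sin(t),0]);Y=np.array([-np.sin(t),np.cos(t),0])
for ex in(-3,3):
  for y in(35,-35):
    for z in(0,10,30,45): print(ex,y,z,np.round(proj(ks,c+ex*X+y*Y+[0,0,z]),1), end=" ")
  print()
dx=np.array(proj(ks,c+X))-proj(ks,c);print("px per mm local x",dx)
for r in range(238,268,3): print(r,S[r,368:390].max(1).tolist())
```

```text
-3 35 0 [376.9 264.4] -3 35 10 [377. 260.] -3 35 30 [377.3 251.1] -3 35 45 [377.4 244.3] -3 -35 0 [381.7 251. ] -3 -35 10 [381.9 246.8] -3 -35 30 [382.1 238.3] -3 -35 45 [382.3 231.8] 
3 35 0 [374.  264.1] 3 35 10 [374.1 259.7] 3 35 30 [374.3 250.8] 3 35 45 [374.5 244. ] 3 -35 0 [379.  250.7] 3 -35 10 [379.1 246.5] 3 -35 30 [379.4 238.1] 3 -35 45 [379.6 231.6] 
px per mm local x [-0.46826417 -0.04185284]
238 [158, 161, 167, 174, 178, 171, 142, 106, 86, 80, 77, 76, 96, 133, 169, 186, 193, 195, 195, 195, 196, 196]
241 [160, 156, 143, 126, 116, 114, 121, 146, 171, 181, 178, 167, 165, 171, 177, 182, 184, 184, 186, 187, 189, 191]
244 [183, 173, 137, 94, 87, 98, 127, 155, 171, 180, 175, 169, 170, 165, 156, 154, 158, 167, 176, 180, 182, 182]
247 [180, 161, 121, 76, 61, 87, 114, 129, 141, 159, 169, 170, 168, 163, 139, 112, 118, 142, 164, 175, 175, 167]
250 [167, 135, 86, 57, 58, 82, 115, 127, 140, 161, 169, 168, 160, 140, 112, 97, 93, 98, 112, 135, 152, 157]
253 [169, 136, 86, 58, 57, 87, 117, 127, 136, 155, 163, 158, 137, 107, 90, 86, 82, 81, 82, 83, 97, 116]
256 [170, 146, 105, 69, 55, 80, 111, 122, 135, 151, 151, 129, 91, 65, 58, 54, 62, 62, 60, 64, 80, 102]
259 [182, 174, 161, 136, 104, 87, 109, 123, 133, 137, 120, 87, 64, 59, 56, 59, 59, 58, 61, 64, 82, 104]
262 [186, 183, 178, 171, 157, 136, 122, 122, 118, 95, 69, 58, 58, 63, 64, 64, 67, 69, 68, 72, 88, 100]
265 [181, 184, 185, 185, 179, 172, 159, 136, 102, 69, 65, 78, 86, 89, 90, 88, 85, 85, 86, 79, 70, 62]
```

Run:
```python
from h import *
S,ks=cam("side")
c=np.array([505,224,0.]);t=np.radians(-19)
X=np.array([np.cos(t),np.sin(t),0]);Y=np.array([-np.sin(t),np.cos(t),0])
for n,x,z in(("fence out top",-76,45),("fence in top",-64,45),("block top",-58,41),("block side",-55,38)):
  print(n,[np.round(proj(ks,c+x*X+y*Y+[0,0,z]),1).tolist() for y in(53,41,0,-41,-53)])
# fence near end face corners, block near side corner
H=cv2.cvtColor(S,cv2.COLOR_BGR2HSV)
for r in (292,296,300,304,308,314,318): print(r,"g",S[r,366:394,1].tolist())
```

```text
fence out top [[381.4, 313.2], [382.2, 310.4], [384.8, 301.0], [387.3, 292.2], [387.9, 289.7]]
fence in top [[375.7, 312.6], [376.5, 309.7], [379.4, 300.4], [382.0, 291.6], [382.7, 289.2]]
block top [[372.8, 313.9], [373.7, 311.0], [376.6, 301.7], [379.3, 292.9], [380.1, 290.4]]
block side [[371.4, 315.0], [372.3, 312.1], [375.2, 302.7], [378.0, 293.9], [378.7, 291.5]]
292 g [169, 169, 166, 165, 164, 166, 167, 169, 172, 173, 175, 170, 152, 130, 115, 111, 118, 125, 129, 136, 139, 146, 157, 166, 172, 174, 175, 175]
296 g [145, 159, 163, 164, 166, 167, 170, 173, 177, 177, 171, 158, 137, 105, 91, 98, 115, 127, 132, 133, 132, 132, 149, 164, 169, 173, 174, 175]
300 g [135, 153, 163, 167, 168, 173, 174, 177, 177, 171, 161, 146, 120, 98, 100, 117, 125, 129, 135, 129, 122, 130, 155, 170, 171, 172, 171, 171]
304 g [164, 166, 166, 170, 173, 175, 177, 179, 171, 162, 151, 140, 128, 119, 125, 131, 134, 134, 128, 117, 116, 137, 162, 174, 174, 173, 170, 172]
308 g [165, 167, 171, 173, 174, 176, 173, 164, 156, 150, 148, 147, 141, 132, 130, 133, 133, 127, 117, 117, 137, 163, 174, 177, 177, 177, 178, 179]
314 g [150, 154, 158, 162, 167, 157, 133, 106, 91, 92, 92, 95, 99, 103, 107, 109, 110, 111, 127, 155, 175, 181, 181, 182, 182, 181, 182, 182]
318 g [105, 106, 106, 109, 115, 117, 103, 89, 80, 78, 82, 78, 81, 79, 79, 83, 99, 122, 150, 166, 172, 174, 175, 175, 176, 177, 177, 175]
```

```bash
python3 -m crank '[[-0.0028,-0.0015,0,0,0,0],[0,0,0.03,0,0,0],[0,0,0.03,0,0,0],[0,0,0.025,0,0,0],[0,0,0,0,0,0]]'; python3 -m crank '[[0,0,0,0,0,0],[0,0,0,0,0,0]]'
python3 - <<'E'
from h import *
S,ks=cam("side");cv2.imwrite("pics/s3raw.png",S)
cv2.imwrite("pics/g3.png",cv2.resize(S[255:335,325:405],(600,600),interpolation=cv2.INTER_CUBIC))
c=np.array([505,224,0.]);t=np.radians(-19)
X=np.array([np.cos(t),np.sin(t),0]);Y=np.array([-np.sin(t),np.cos(t),0])
o=bot.get_obs();p=o["tool_pos"]-c;print(o["tool_pos"],o["tcp_rot"],o["contact_force"],"local",p@X,p@Y)
zb=p[2]-64.7
for ex in(-3,3):print(ex,[np.round(proj(ks,c-59.5*X+ex*X+y*Y+[0,0,zb+z]),1).tolist() for y in(35,-35) for z in(3,40)])
for r in range(270,312,3): print(r,S[r,366:390].max(1).tolist())
E
```

```text
time: 8.1
tool_pos: [446.1, 244.4, 126.3]
tcp_rot: [3.139, 0.003, -0.332]
contact_force: [-0.7, -0.5, -0.7]
grip_width: 23.8
finger_force: 30.0
time: 8.35
tool_pos: [448.0, 245.0, 128.9]
tcp_rot: [-3.14, -0.002, -0.332]
contact_force: [-0.9, 0.1, -1.4]
grip_width: 23.8
finger_force: 30.0
[447.94870693 244.98803705 128.81348658] [-3.14028928e+00 -1.72689793e-03 -3.32207964e-01] [-0.81054519 -0.241083   -0.34560577] local -60.77609384353145 1.2704947021088209
-3 [[376.5, 299.1], [377.0, 283.6], [381.2, 284.1], [381.7, 269.2]]
3 [[373.7, 298.8], [374.1, 283.3], [378.6, 283.8], [379.0, 269.0]]
270 [164, 168, 170, 169, 171, 172, 173, 166, 143, 110, 93, 92, 97, 100, 105, 116, 128, 143, 158, 165, 167, 165, 164, 165]
273 [157, 157, 161, 161, 163, 162, 162, 154, 127, 89, 68, 60, 56, 61, 76, 104, 143, 174, 186, 190, 191, 191, 191, 192]
276 [164, 166, 165, 161, 160, 159, 159, 154, 141, 126, 122, 126, 123, 117, 123, 144, 167, 177, 183, 186, 188, 191, 193, 196]
279 [166, 174, 175, 176, 175, 173, 168, 166, 163, 174, 187, 192, 187, 178, 171, 171, 175, 177, 180, 180, 183, 188, 190, 194]
282 [167, 17
[... 537 characters left out ...]
 151, 144, 154, 155, 141, 129, 136, 160, 180, 188, 193, 194, 191, 188, 194]
297 [169, 197, 207, 210, 210, 211, 214, 209, 186, 155, 148, 163, 161, 143, 141, 160, 179, 188, 193, 193, 189, 181, 187, 195]
300 [170, 196, 206, 210, 212, 217, 218, 217, 210, 193, 183, 176, 160, 143, 152, 173, 186, 193, 194, 190, 180, 173, 189, 199]
303 [203, 208, 210, 213, 216, 219, 221, 221, 216, 207, 194, 181, 163, 159, 175, 187, 191, 194, 191, 178, 169, 175, 194, 203]
306 [209, 211, 213, 216, 217, 220, 220, 216, 207, 197, 189, 187, 184, 186, 189, 192, 196, 193, 182, 169, 172, 192, 205, 211]
309 [210, 212, 214, 218, 219, 218, 212, 204, 197, 189, 187, 186, 189, 190, 192, 195, 193, 183, 171, 170, 183, 198, 207, 208]
```

View pics/g3.png

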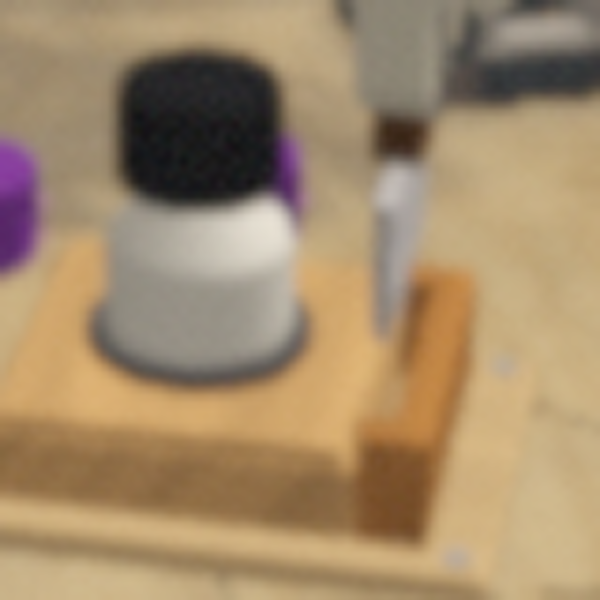

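The blade's near end is at (385,250) in this crop, over the slot opening at (405,370) to (430,290). It sits about 1 mm toward the eased block edge, which is the forgiving side. Nudging it and descending with force checks.

```bash
python3 -m crank '[[-0.0006,0.001,0.01,0,0,0],[0,0,0.007,0,0,0],[0,0,0.004,0,0,0],[0,0,0.004,0,0,0],[0,0,0,0,0,0]]'; python3 -m crank '[[0,0,0.004,0,0,0],[0,0,0,0,0,0]]'
```

```text
time: 9.02
tool_pos: [446.3, 243.9, 102.3]
tcp_rot: [3.141, 0.0, -0.332]
contact_force: [-0.2, -0.5, -1.1]
grip_width: 23.9
finger_force: 30.0
time: 9.28
tool_pos: [446.3, 243.9, 98.5]
tcp_rot: [3.141, 0.0, -0.332]
contact_force: [-0.4, -0.3, -1.6]
grip_width: 23.6
finger_force: 30.0
```

```bash
python3 -m crank '[[0,0,0.005,0,0,0],[0,0,0.005,0,0,0],[0,0,0.005,0,0,0],[0,0,0.004,0,0,0],[0,0,0,0,0,0]]'; python3 -m crank '[[0,0,0.003,0,0,0],[0,0,0,0,0,0],[0,0,0.002,0,0,0],[0,0,0,0,0,0]]'
```

```text
time: 9.9
tool_pos: [446.2, 243.9, 79.3]
tcp_rot: [3.141, 0.001, -0.332]
contact_force: [0.5, 0.1, -1.3]
grip_width: 23.5
finger_force: 30.0
time: 10.4
tool_pos: [446.4, 244.0, 74.6]
tcp_rot: [3.142, -0.0, -0.332]
contact_force: [-0.4, -0.5, -0.9]
grip_width: 24.0
finger_force: 30.0
```

```bash
python3 -m crank '[[0,0,0.001,0,0,0],[0,0,0,0,0,0]]'; python3 -m crank '[[0,0,0.001,0,0,0],[0,0,0,0,0,0]]'
```

```text
time: 10.65
tool_pos: [446.6, 244.1, 74.4]
tcp_rot: [-3.141, -0.001, -0.332]
contact_force: [-1.4, 0.8, 4.8]
grip_width: 23.8
finger_force: 30.0
time: 10.9
tool_pos: [446.8, 244.2, 74.3]
tcp_rot: [-3.141, -0.001, -0.332]
contact_force: [-3.0, -0.8, 13.5]
grip_width: 23.7
finger_force: 30.0
```

Floor contact (13 N) at the expected height. Releasing.

```bash
python3 -m crank '[[0,0,-0.001,0,0,0],[0,0,0,0,0,0],[0,0,0,0,0,0],[0,0,0,0,0,0],[0,0,0,0,0,0]]' 80; python3 -m crank '[[0,0,-0.04,0,0,0],[0,0,-0.04,0,0,0],[0,0,-0.04,0,0,0],[0,0,0,0,0,0],[0,0,0,0,0,0]]'
python3 - <<'E'
from h import *
S,ks=cam("side")
cv2.imwrite("pics/g4.png",cv2.resize(S[225:345,310:430],(600,600),interpolation=cv2.INTER_CUBIC))
E
```

```text
time: 11.52
tool_pos: [446.4, 244.0, 73.5]
tcp_rot: [3.141, 0.0, -0.332]
contact_force: [-0.5, -1.0, -0.7]
grip_width: 69.4
finger_force: 0.0
time: 12.15
tool_pos: [445.9, 243.8, 193.0]
tcp_rot: [3.141, 0.001, -0.332]
contact_force: [0.1, 0.2, -0.2]
grip_width: 73.4
finger_force: 0.0
```

View pics/g4.png

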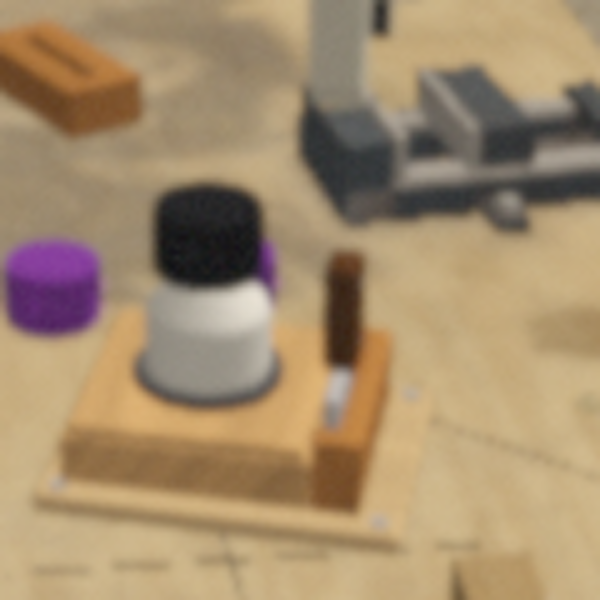

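The plate stands fully down in the slot: the handle is upright at (345,310), the blade nearly hidden at (338,400), and the cap is untouched. Next, turn to yaw 116° so the twist keeps the fingers clear of the handle and within joint range, and move over the cap.

```bash
python3 -m crank '[[0,0,0,0,0,-0.1813],[0,0,0,0,0,-0.1813],[0,0,0,0,0,-0.1813],[0,0,0,0,0,-0.1813],[0,0,0,0,0,-0.1813]]' >/dev/null; python3 -m crank '[[0,0,0,0,0,-0.1813],[0,0,0,0,0,-0.1813],[0,0,0,0,0,-0.1813],[0,0,0,0,0,-0.1813],[0,0,0,0,0,-0.1813]]' >/dev/null; python3 -m crank '[[0,0,0,0,0,-0.1813],[0,0,0,0,0,-0.1813],[0,0,0,0,0,-0.1813],[0,0,0,0,0,0],[0,0,0,0,0,0]]'; python3 -c "
from plant import bot
o=bot.get_obs();print(o['joint_positions'])"
```

```text
time: 14.08
tool_pos: [446.1, 243.9, 192.9]
tcp_rot: [-3.14, -0.0, 2.021]
contact_force: [0.5, -0.0, 0.0]
grip_width: 73.5
finger_force: 0.0
[ 3.49479303e-01  3.43386448e-01  1.62111615e+00 -7.14204089e-05
  1.17860568e+00 -1.00807092e-01]
```

```bash
python3 -m crank '[[-0.0218,0.0217,0,0,0,0],[-0.0217,0.0217,0,0,0,0],[0,0,0.02,0,0,0],[0,0,0.02,0,0,0],[0,0,0.018,0,0,0]]';python3 -m crank '[[0,0,0,0,0,0],[0,0,0,0,0,0]]'
python3 - <<'E'
from h import *
S,ks=cam("side")
cv2.imwrite("pics/g5.png",cv2.resize(S[210:310,300:400],(600,600),interpolation=cv2.INTER_CUBIC))
o=bot.get_obs();p=o["tool_pos"];y=o["tcp_rot"][2];print(p,y)
for s in(-1,1):print(proj(ks,p+s*36.7*np.array([np.sin(y),-np.cos(y),0])),end="")
print(proj(ks,p))
E
```

```text
time: 14.7
tool_pos: [504.3, 223.8, 134.6]
tcp_rot: [-3.141, -0.0, 2.022]
contact_force: [0.1, -0.9, -0.6]
grip_width: 73.7
finger_force: 0.0
time: 14.95
tool_pos: [504.8, 224.1, 136.2]
tcp_rot: [3.141, 0.0, 2.024]
contact_force: [-0.6, -0.3, 0.3]
grip_width: 73.6
finger_force: 0.0
[505.00460668 224.09950097 136.49825757] 2.0239421175554777
(np.float64(364.93313455484804), np.float64(256.1293170890622))(np.float64(336.5327365978244), np.float64(263.8589570784275))(np.float64(350.96316071602047), np.float64(259.93147748830705))
```

View pics/g5.png

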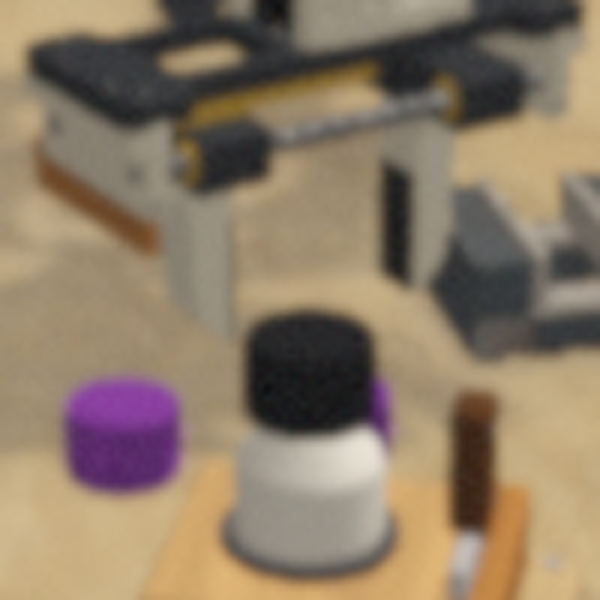

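The cap, centred at (310,370), lies midway between the fingers at (205,330) and (410,280). Descending and gripping.

```bash
python3 -m crank '[[0.0004,-0.0009,0.012,0,0,0],[0,0,0.012,0,0,0],[0,0,0.011,0,0,0],[0,0,0,0,0,0],[0,0,0,0,0,0]]';python3 -m crank '[[0,0,0,0,0,0],[0,0,0,0,0,0],[0,0,0,0,0,0],[0,0,0,0,0,0],[0,0,0,0,0,0]]' 0;python3 -m crank '[[0,0,0,0,0,0],[0,0,0,0,0,0],[0,0,0,0,0,0]]'
```

```text
time: 15.62
tool_pos: [503.7, 223.9, 100.7]
tcp_rot: [3.141, 0.0, 2.025]
contact_force: [1.5, 0.4, 0.3]
grip_width: 73.3
finger_force: 0.0
time: 16.25
tool_pos: [503.6, 223.9, 100.9]
tcp_rot: [3.141, 0.0, 2.025]
contact_force: [-0.3, 0.4, 1.5]
grip_width: 47.3
finger_force: 30.0
time: 16.62
tool_pos: [503.7, 223.9, 100.9]
tcp_rot: [3.141, 0.0, 2.025]
contact_force: [-0.6, -0.3, 3.4]
grip_width: 47.4
finger_force: 30.0
```

Gripped at 47.4 mm with almost no side force, so it is well centred. Now pressing.

```bash
python3 -m crank '[[0,0,0.002,0,0,0],[0,0,0.002,0,0,0],[0,0,0.002,0,0,0],[0,0,0,0,0,0],[0,0,0,0,0,0]]'
```

```text
time: 17.25
tool_pos: [503.7, 223.9, 95.3]
tcp_rot: [3.141, 0.0, 2.025]
contact_force: [-2.6, -0.2, 8.6]
grip_width: 47.3
finger_force: 30.0
```

```bash
python3 -m crank '[[0,0,0.001,0,0,0],[0,0,0,0,0,0]]'; python3 -m crank '[[0,0,0,0,0,-0.1],[0,0,0,0,0,-0.1],[0,0,0,0,0,-0.1],[0,0,0,0,0,-0.1],[0,0,0,0,0,0]]'; python3 -m crank '[[0,0,0,0,0,-0.1],[0,0,0,0,0,-0.1],[0,0,0,0,0,-0.1],[0,0,0,0,0,-0.1],[0,0,0,0,0,0]]'
```

```text
time: 17.5
tool_pos: [503.7, 223.9, 94.4]
tcp_rot: [3.141, 0.0, 2.025]
contact_force: [-3.2, -0.5, 10.0]
grip_width: 47.2
finger_force: 30.0
time: 18.12
tool_pos: [504.5, 224.2, 94.7]
tcp_rot: [3.139, 0.002, 2.426]
contact_force: [-0.1, -1.5, 8.6]
grip_width: 47.3
finger_force: 30.0
time: 18.75
tool_pos: [504.7, 224.2, 94.8]
tcp_rot: [3.14, 0.003, 2.826]
contact_force: [-0.9, -0.2, 8.7]
grip_width: 47.3
finger_force: 30.0
```

Turned 46° and it is still pressed. I'll continue to about 100° of hand turn.

```bash
python3 -m crank '[[0,0,0,0,0,-0.1],[0,0,0,0,0,-0.1],[0,0,0,0,0,-0.1],[0,0,0,0,0,-0.1],[0,0,0,0,0,0]]'; python3 -m crank '[[0,0,0,0,0,-0.1],[0,0,0,0,0,-0.1],[0,0,0,0,0,-0.1],[0,0,0,0,0,-0.1],[0,0,0,0,0,0]]'; python3 -c "
from plant import bot
o=bot.get_obs();print(o['moment'],o['joint_positions'])"
```

```text
time: 19.38
tool_pos: [504.7, 224.2, 94.8]
tcp_rot: [3.141, 0.003, -3.057]
contact_force: [0.4, -0.4, 9.4]
grip_width: 47.4
finger_force: 30.0
time: 20.0
tool_pos: [504.7, 224.2, 94.8]
tcp_rot: [-3.141, 0.003, -2.657]
contact_force: [0.3, 0.5, 8.9]
grip_width: 47.1
finger_force: 30.0
[ 0.1722541  -0.0768283   0.00157261] [ 2.79318523e-01  5.26683504e-01  1.62647324e+00 -4.51638892e-05
  9.85175288e-01 -1.77561964e+00]
```

```bash
python3 -m crank '[[0,0,-0.004,0,0,0],[0,0,-0.004,0,0,0],[0,0,-0.004,0,0,0],[0,0,0,0,0,0]]'
```

```text
time: 20.5
tool_pos: [503.3, 223.8, 105.4]
tcp_rot: [3.142, -0.001, -2.659]
contact_force: [-0.2, 0.1, -0.5]
grip_width: 47.2
finger_force: 30.0
```

It came free: no pull at 105 mm. Lifting well clear.

```bash
python3 -m crank '[[0,0,-0.02,0,0,0],[0,0,-0.02,0,0,0],[0,0,-0.02,0,0,0],[0,0,-0.02,0,0,0],[0,0,-0.015,0,0,0]]'; python3 -m crank '[[0,0,0,0,0,0],[0,0,0,0,0,0],[0,0,0,0,0,0],[0,0,0,0,0,0],[0,0,0,0,0,0]]'
python3 - <<'E'
from h import *
S,ks=cam("side")
cv2.imwrite("pics/g6.png",cv2.resize(S[205:345,290:430],(600,600),interpolation=cv2.INTER_CUBIC))
E
```

```text
time: 21.12
tool_pos: [503.4, 223.9, 201.1]
tcp_rot: [-3.142, -0.0, -2.658]
contact_force: [0.5, 0.2, -0.5]
grip_width: 47.5
finger_force: 30.0
time: 21.75
tool_pos: [503.5, 223.9, 200.4]
tcp_rot: [-3.142, -0.0, -2.659]
contact_force: [-0.1, -0.4, -0.5]
grip_width: 47.5
finger_force: 30.0
```

View pics/g6.png

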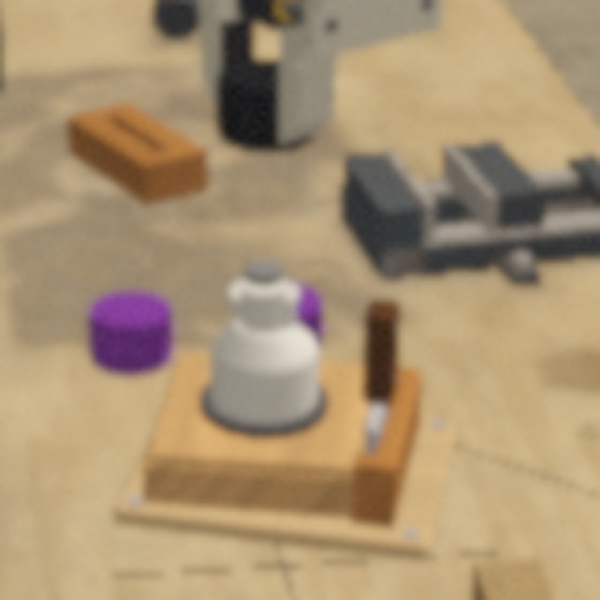

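The cap is held upright in the fingers at (262,110), straight above the bare neck at (265,285), and the plate still stands in the slot at (380,350). Handing in.

```bash
python3 -c "
from plant import bot
print(bot.close_job())"
```

```text
the job is handed in; nothing more can be done
None
```

I handed the job in at about 22 s with the keeper plate down in its slot and the cap pressed, twisted off and held upright about 100 mm above its seat, straight over the bottle; the jar, tape measure and offcut were not touched, and no verdict was returned.

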